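# Jam jars into their colour holders, then open the red one

### The job

Seat each square jam jar fully down in the holder of its lid's colour, the red-lidded jar in the red holder and the yellow-lidded jar in the yellow one. Then, with its holder bracing the red jar, twist its lid anticlockwise until the threads let go, lift it straight off and finish still holding the lid level, two or three centimetres above the open jar, with both jars left seated in their holders. Do not tip a jar over, do not carry the lid off, and leave the pepper mill, salt shaker and cup alone.

Things in the scene. Friction and masses are not known exactly. Their poses are not given: they have to be found in the camera images.
- jar_red: square glass jar, dark red jam; body 56 x 56 mm, 64 mm high, round neck above; 91 mm high with lid, 0.3 to 0.45 kg. Loose on the table, yaw within 25 degrees. Origin: centre of underside; x, y along the flat sides, z up. Neck with three short threads, rim at 85 mm. Its red lid is lid_red, tight enough to carry the jar by.
- lid_red: red ribbed twist-off lid, 63 mm across, 18 mm high, 50 g. Origin: centre of its lower edge, z up; shut, 73 mm above the jar's origin. Stiff at first (some 0.3 N m), then easy, rising under 2 mm; turned anticlockwise (from above) it lets go at about 40 degrees, meets a stop at about 95. With the jar's play in the holder, turn the gripper some 75 degrees, in one grasp; then it lifts straight off.
- jar_yellow: square glass jar, orange jam; body 56 x 56 mm, 64 mm high, round neck above; 91 mm high with lid, 0.3 to 0.45 kg. Loose on the table, yaw within 25 degrees. Origin: centre of underside; x, y along the flat sides, z up. Its yellow lid (63 mm across, from 73 mm up to 91 mm, like the red one) stays shut; the jar may be carried by it.
- holder_red: square red block on a rubber foot (98 x 98 mm), fixed to the table; 88 x 88 mm, top at 42 mm. Square well 60 x 60 mm, mouth bevelled 4 mm, its floor 12 mm above the table: a seated jar's origin is 12 mm above this one, its lid top at 103 mm, any of four ways round, 2 mm spare a side, and can turn only some 4 degrees. Origin: centre of underside, on the table; x, y along the well's sides, z up.
- holder_yellow: square yellow block on a rubber foot (98 x 98 mm), fixed to the table; 88 x 88 mm, top at 42 mm. Square well 60 x 60 mm, mouth bevelled 4 mm, its floor 12 mm above the table: a seated jar's origin is 12 mm above this one, its lid top at 103 mm, any of four ways round, 2 mm spare a side, and can turn only some 4 degrees. Origin: centre of underside, on the table; x, y along the well's sides, z up.
- pepper_mill: wooden pepper mill, 58 mm across, 170 mm high, standing loose at the left; a bystander. Origin: centre of its underside.
- salt_shaker: clear salt shaker with a grey top, 44 mm across, 90 mm high, standing loose at the left; a bystander. Origin: centre of its underside.
- cup: white cup, 94 x 119 x 58 mm, loose on a white saucer at the right; a bystander. Origin: centre of its underside.
Not all that is in view belongs to the job. Of the things like the lid_red, leave any that is pink; of the rest the larger one is meant.

How it is judged:
By the outcome, as a careful person would: the job done as asked, in the order asked, and still so for the second after the job is handed in, while the arm keeps its last pose, push and grip.
It also fails if it takes over 59 s, if anything falls off the work surface, if the arm or the gripper's body presses on something with over 40 N, if the wrist force passes 120 N, or if a joint passes its speed limit or range.

### The arm

A 7-joint arm with a two-finger parallel gripper is mounted at the origin on a cart in front of the work surface, level with it; the furniture and walls round the work are solid. World frame = base frame: x ahead of the robot, y to its left, z up, the work surface at z = 0. Lengths are in m, angles in rad, forces in N, time in s.
With the tool pointing down it reaches from about 0.4 to 0.85 m from the base axis. Payload 4.5 kg.
Tool frame: the origin (TCP) lies midway between the tips of the shut fingers; the grasp point (between the pads) lies 19 mm behind it (r.grip_point_offset is the distance from the TCP to the grasp point, in m); z points along the fingers, y is the line along which they close (so a half turn about z gives the same grasp; the last joint's range is limited). The gripper opens to 88 mm and grips with 3 to 60 N. Pads are 18 mm wide; open, the fingers measure 123 mm over their backs; the gripper's body (75 mm by 187 mm) begins 45 mm behind the grasp point.
Start: joints at [1.293, 0.689, -0.195, 1.565, 0.157, 0.902, -0.215], TCP at [0.192, -0.595, 0.239] pointing down, gripper open.
Joint ranges: [-3.01, 3.01], [-0.46, 2.08], [-1.47, 1.51], [0.13, 2.56], [-1, 4.14], [0.04, 2.09], [-2.66, 2.66]. Speed limits (rad/s): [2.57, 2.57, 3.14, 3.14, 3.14, 3.14, 3.14].

### API

Orientations are given as a unit quaternion [x, y, z, w].
In Python, from workcell import r gives the robot as it stands.
- The arm moves only by the shell command python3 -m creep 'ROWS' [OPENING] [FORCE]. ROWS is text: rows parted by semicolons, each of 4 numbers parted by spaces: the shift along the world's x, y, z in mm, then the turn about the world's z in degrees. In form: dx dy dz yaw; .... A call has 1 to 5 rows; each row shifts and turns the commanded pose from where the row before left it; what a row does not reach is not made up. A row lasts 1/8 s, in which the tool goes at most 62.5 mm and 10.7 degrees, less where a joint would pass 70% of its speed; a pose out of reach is approached as far as the arm can. A call is refused whole if a number of a shift passes 62.5 or a number of a turn 10.7, either way. A call with a gripper value outside its range is refused whole. OPENING is the opening, from 0 (shut) to 1 (fully open), set as the call begins (- or left out, the last holds). The fingers move at their own pace and stop on an object; FORCE is the grip in N (left out, the last holds). Time passes only in rows, so rows that do not move let the fingers close. It gives the time, the measured TCP pose, the force, the opening and the grip force at its end, in the units of the state.
- r.sense(): the state, without advancing time (a new reading comes with each control period).
- r.snapshot(name): name is "side" or "top" or "wrist"; returns (picture, depth): 420x560x3 uint8, blue, green, red; 420x560 float32, m along the optical axis (not along the pixel's ray), 0 where there is no reading.
- r.camera_model(name): a dict with "fx", "fy", "cx", "cy" (pixels), "R" (3x3) and "t" (3): a world point X has camera coordinates R X + t. Camera axes: x right, y down, z forward; pixel columns grow to the right and rows downward; lengths in m; the calibration is good to about 2 mm. The wrist camera is an equidistant fisheye: a pixel r from the principal point sees the ray r / f radians off the axis. A picture is of the moment at which its call begins: read the wrist's pose just before it. camera_model takes no time and is no camera call; for the wrist camera it gives the pose at the moment of the call.
- r.sign_off(): hands the job in; it is judged then, once.
Trained networks look in the newest picture that a camera, given by its name, has taken for a name from the list of things; names that differ only in an ending like _2 or _b are one class to them, and where a whole thing is asked for, a point or a joint stands for the part that bears it (a point fixed in the world has none). Each returns a list of dicts, best first, with "p" (0 to 1); they miss things now and then, are a little off and sometimes report something else, mostly with a low value. They report only what shows in the picture. A call takes as long as a camera call. They do not tell look-alikes from the thing itself.
- r.find_in(camera, query): "location" ([column, row] in pixels, amid what is visible of it).
The state is a dict: "time_s": time; "joints": joint angles; "dq": joint speeds; "effort": joint torques, N m; "tool_pos": TCP position; "ee_rot": TCP orientation; "force": force on the tool from outside, world axes, zero at the start; "ft_torque": the same for the moment, N m; "width": finger opening in m; "gripper_force": force on a finger pad.
Only numpy, scipy, OpenCV 4.12 (cv2) and the standard library are available. Lean on these libraries where they do the work, as an engineer would, in place of code of your own. Each camera call takes 0.05 s, during which the arm holds its last target. There are 200 camera calls.

## Working session

There is one attempt and no reset: what is moved stays moved. The work goes in short steps, Python scripts to look and compute and a shell command to move; the robot and the scene stay as the last step left them, time stands still between calls to the robot, and variables do not carry over. Pictures are saved under pics/ and viewed, at most 10 in all, crops included, and the job is handed in when it is done.

```bash
mkdir -p pics; ls; cat > h.py <<'E'
import numpy as np, cv2
from workcell import r
def world(cam,uv,D=None,z=None):
    m=r.camera_model(cam);R=np.array(m["R"]);t=np.array(m["t"])
    u,v=uv
    d=np.array([(u-m["cx"])/m["fx"],(v-m["cy"])/m["fy"],1.0])
    o=-R.T@t;w=R.T@d
    s=D if D is not None else (z-o[2])/w[2]
    return o+s*w
def cloud(cam,D):
    m=r.camera_model(cam);R=np.array(m["R"]);t=np.array(m["t"])
    v,u=np.indices(D.shape)
    P=np.stack([(u-m["cx"])/m["fx"]*D,(v-m["cy"])/m["fy"]*D,D],-1)
    return (P-t)@R
E
python3 - <<'E'
from h import *
for c in ["top","side"]:
    p,D=r.snapshot(c);cv2.imwrite(f"pics/{c}0.png",p);np.save(f"{c}0.npy",D)
    m=r.camera_model(c);print(c,m["fx"],-np.array(m["R"]).T@m["t"])
    for q in ["jar_red","lid_red","jar_yellow","holder_red","holder_yellow","pepper_mill","salt_shaker","cup"]:
        print(q,[([round(x) for x in f["location"]],round(f["p"],2)) for f in r.find_in(c,q)[:4]])
s=r.sense();print(s["time_s"],s["tool_pos"],s["ee_rot"],s["width"],r.grip_point_offset)
E
```

```text
pics
top 393.9414024352049 [0.26688561 0.02856603 1.14085827]
jar_red [([187, 246], 0.47)]
lid_red [([215, 263], 0.69), ([171, 236], 0.59), ([150, 252], 0.58)]
jar_yellow [([367, 213], 0.98)]
holder_red [([230, 207], 0.79)]
holder_yellow [([297, 200], 0.67)]
pepper_mill [([117, 185], 0.86)]
salt_shaker [([118, 183], 0.69), ([158, 179], 0.64)]
cup [([411, 137], 0.9)]
side 458.8566415439295 [-0.08783969  1.04948167  0.77670683]
jar_red [([257, 287], 0.57)]
lid_red [([298, 280], 0.92), ([252, 270], 0.81), ([240, 314], 0.63)]
jar_yellow [([334, 194], 0.68), ([252, 266], 0.51), ([261, 246], 0.39)]
holder_red [([259, 250], 0.58)]
holder_yellow [([290, 224], 0.61), ([259, 250], 0.19)]
pepper_mill [([162, 283], 0.85), ([182, 270], 0.35)]
salt_shaker [([184, 273], 0.58)]
cup [([307, 164], 0.86)]
0.9 [ 0.19174825 -0.59487586  0.23873778] [9.87871735e-01 1.55272133e-01 8.79342716e-06 2.50681675e-05] 0.08810057521194312 0.0187
```

View pics/top0.png

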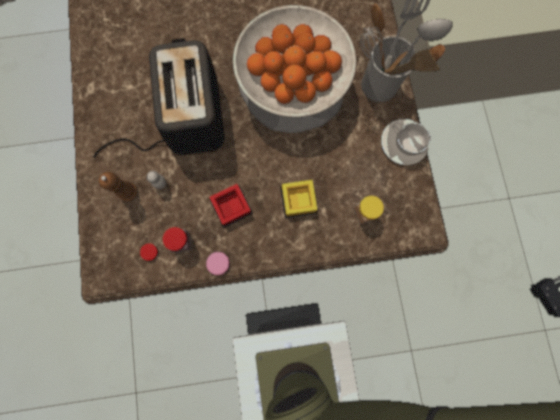

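View pics/side0.png

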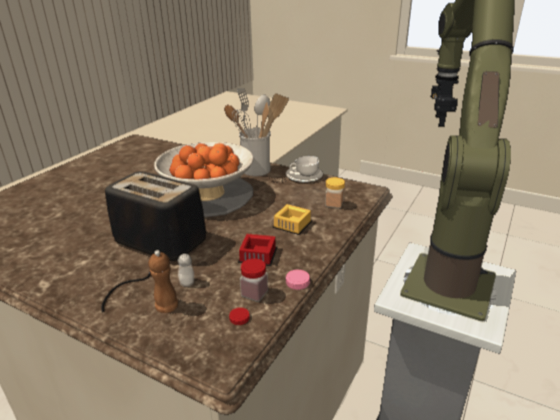

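The candidate lids in the top picture are (175,239) red on the jar, (149,252) small red lying on the table, and (217,263) pink. The one at (175,239) fits: it isn't pink, it's the larger of the two reds, and it sits on the dark red jar. Next I'll measure and confirm with an enlarged crop.

```bash
python3 - <<'E'
from h import *
p=cv2.imread("pics/top0.png");D=np.load("top0.npy");P=cloud("top",D)
hsv=cv2.cvtColor(p,cv2.COLOR_BGR2HSV)
H,S,V=[hsv[...,i].astype(int) for i in range(3)]
red=((H<6)|(H>172))&(S>150)&(V>80); yel=(H>20)&(H<35)&(S>130)&(V>90)
for n,m in [("red",red),("yel",yel)]:
    k,l,st,c=cv2.connectedComponentsWithStats(m.astype(np.uint8))
    for i in range(1,k):
        if st[i,4]>60 and 150<c[i][1]<300:
            Q=P[l==i]; print(n,c[i].round(1),st[i],"med",np.median(Q,0).round(3),"zmax",np.percentile(Q[:,2],90).round(3))
            if "holder" or 1:
                for z in(0.042,.091):print("   at z",z,world("top",c[i],z=z).round(4))
for n,uv in [("pepper",(113,182)),("salt",(157,180)),("cup",(411,140)),("pink",(217,263)),("toaster",(190,100)),("bowl",(290,115))]:
    u,v=uv;print(n,P[v,u].round(3))
cv2.imwrite("pics/crop0.png",cv2.resize(p[160:290,100:400],None,fx=2.6,fy=2.6,interpolation=cv2.INTER_CUBIC))
E
```

```text
red [230.  204.2] [210 184  41  41 924] med [0.519 0.117 0.038] zmax 0.043
   at z 0.042 [0.5158 0.1159 0.042 ]
   at z 0.091 [0.5047 0.112  0.091 ]
red [174.2 238.6] [163 227  24  24 451] med [0.433 0.272 0.091] zmax 0.094
   at z 0.042 [0.4407 0.2828 0.042 ]
   at z 0.091 [0.4329 0.2714 0.091 ]
red [148.3 251.7] [140 243  18  18 251] med [0.418 0.366 0.013] zmax 0.016
   at z 0.042 [0.4145 0.3577 0.042 ]
   at z 0.091 [0.4079 0.3431 0.091 ]
yel [299.3 197.8] [281 179  37  36 935] med [ 0.508 -0.085  0.037] zmax 0.043
   at z 0.042 [ 0.506  -0.0825  0.042 ]
   at z 0.091 [ 0.4953 -0.0776  0.091 ]
yel [371.4 206.8] [360 195  24  24 461] med [ 0.442 -0.268  0.09 ] zmax 0.093
   at z 0.042 [ 0.4503 -0.2815  0.042 ]
   at z 0.091 [ 0.4422 -0.2676  0.091 ]
pepper [0.594 0.402 0.149]
salt [0.607 0.307 0.075]
cup [ 0.639 -0.446  0.017]
pink [0.358 0.175 0.021]
toaster [0.803 0.182 0.135]
bowl [ 0.716 -0.084  0.142]
```

View pics/crop0.png

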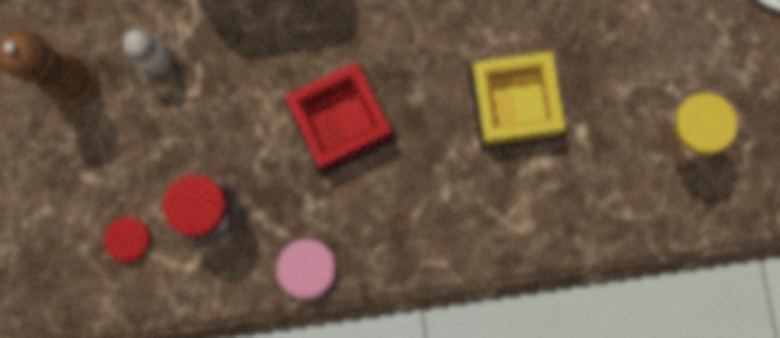

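The crop confirms it: the large red lid on the jar is at crop (194,204), the smaller red decoy at (126,239) and the pink lid at (305,268). I'll move towards the yellow jar first and look with the wrist camera.

```bash
python3 -m creep '20 40 0 0; 32 40 0 0; 32 40 0 0; 32 40 0 0; 32 40 0 0' 1 30; python3 -m creep '32 40 0 0; 32 40 0 0; 20 20 0 0; 0 0 0 0'
python3 - <<'E'
from h import *
s=r.sense();print(s["tool_pos"],s["ee_rot"])
m=r.camera_model("wrist");p,D=r.snapshot("wrist");cv2.imwrite("pics/w0.png",p);np.save("w0.npy",D)
print({k:np.array(v).round(3).tolist() for k,v in m.items()}, -np.array(m["R"]).T@m["t"])
E
```

```text
time_s: 1.52
tool_pos: [0.3408, -0.3937, 0.239]
ee_rot: [0.988, 0.155, 0.0, 0.0]
force: [0.4, -0.4, -0.2]
width: 0.088
gripper_force: 0.0
time_s: 2.02
tool_pos: [0.4258, -0.2928, 0.2389]
ee_rot: [0.987, 0.158, 0.001, -0.0]
force: [0.0, -1.2, -0.1]
width: 0.0882
gripper_force: 0.0
[ 0.42575784 -0.29277996  0.23893248] [ 9.87463973e-01  1.57842390e-01  8.08525693e-04 -1.70966618e-04]
{'fx': 325.192, 'fy': 325.192, 'cx': 277.458, 'cy': 210.982, 'R': [[0.313, -0.95, -0.002], [-0.91, -0.3, 0.286], [-0.273, -0.088, -0.958]], 't': [-0.41, 0.261, 0.479]} [ 0.4961422  -0.26895729  0.3837614 ]
```

View pics/w0.png

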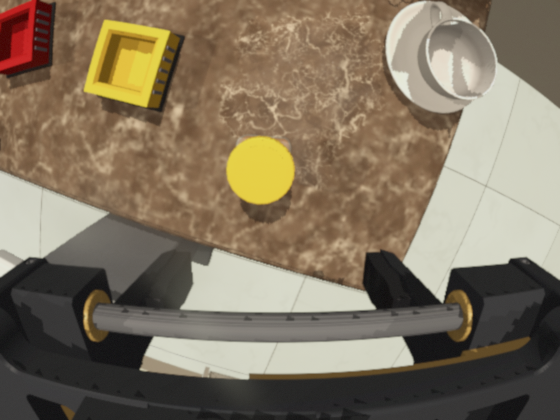

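The wrist picture shows the yellow jar at (261,170) from straight above, the yellow holder at (132,62) and the red holder at (20,35). I'll back off and go lower so the glass body shows and its yaw can be measured.

```bash
python3 -m creep '-24 -2 -30 0; -24 -2 -30 0; -24 -2 -30 0; -24 -2 -28 0; 0 0 0 0'
python3 - <<'E'
from h import *
s=r.sense();print(s["tool_pos"],s["ee_rot"])
m=r.camera_model("wrist");p,D=r.snapshot("wrist");cv2.imwrite("pics/w1.png",p);np.save("w1.npy",D);np.savez("w1m.npz",**m)
R=np.array(m["R"]);t=np.array(m["t"]);v,u=np.indices(D.shape);x=(u-m["cx"])/m["fx"];y=(v-m["cy"])/m["fy"];th=np.hypot(x,y)+1e-9
k=np.tan(th)/th;P=(np.stack([x*k*D,y*k*D,D],-1)-t)@R
np.save("w1P.npy",P)
j=(np.hypot(P[...,0]-.442,P[...,1]+.268)<.06)&(D>0)&(P[...,2]>.01)&(P[...,2]<.1)
l=j&(P[...,2]>.086);print("lid",l.sum(),P[l].mean(0))
b=j&(P[...,2]<.066);print("body",b.sum())
q=P[b]
for z0 in np.arange(.01,.066,.008):
    s_=q[(q[:,2]>=z0)&(q[:,2]<z0+.008)]
    if len(s_):print(z0.round(3),len(s_),s_.min(0).round(3),s_.max(0).round(3))
E
```

```text
time_s: 2.7
tool_pos: [0.3237, -0.3036, 0.1197]
ee_rot: [0.988, 0.153, -0.003, -0.001]
force: [-0.9, 0.5, -0.2]
width: 0.0879
gripper_force: 0.0
[ 0.32365413 -0.30360481  0.11966104] [ 0.98824789  0.1528284  -0.00278583 -0.00135446]
lid 7971 [ 0.43744999 -0.27059407  0.09010777]
body 654
0.01 57 [ 0.411 -0.299  0.01 ] [ 0.424 -0.249  0.018]
0.018 71 [ 0.411 -0.3    0.018] [ 0.424 -0.251  0.026]
0.026 61 [ 0.412 -0.3    0.026] [ 0.424 -0.252  0.034]
0.034 50 [ 0.411 -0.299  0.034] [ 0.423 -0.25   0.042]
0.042 56 [ 0.412 -0.299  0.042] [ 0.424 -0.25   0.05 ]
0.05 102 [ 0.411 -0.301  0.05 ] [ 0.432 -0.246  0.058]
0.058 257 [ 0.412 -0.3    0.058] [ 0.433 -0.246  0.064]
```

View pics/w1.png

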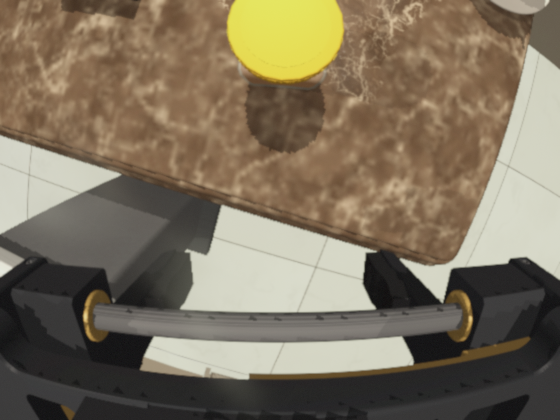

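The lid sits at (285,40), cut off by the top of the picture, but the depth reads the body. I'll fit its near face for yaw and centre.

```bash
cat >> h.py <<'E'
def wcloud():
    m=r.camera_model("wrist");p,D=r.snapshot("wrist")
    R=np.array(m["R"]);t=np.array(m["t"]);v,u=np.indices(D.shape);x=(u-m["cx"])/m["fx"];y=(v-m["cy"])/m["fy"];th=np.hypot(x,y)+1e-9
    k=np.tan(th)/th;P=(np.stack([x*k*D,y*k*D,D],-1)-t)@R;P[D<=0]=np.nan
    return p,P
def boxfit(q,c0,half=.028):
    """fit visible outline points q (N,2) to a square: yaw+centre by robust least squares on signed box distance"""
    from scipy.optimize import least_squares
    best=None
    for a0 in np.radians(np.arange(-40,50,10)):
        def f(v):
            c,s=np.cos(v[2]),np.sin(v[2]);d=np.abs((q-v[:2])@np.array([[c,-s],[s,c]]))-half
            return np.where((d>0).any(1),np.hypot(*np.maximum(d,0).T),d.max(1))
        o=least_squares(f,[*c0,a0],x_scale=[.01,.01,.1],loss="soft_l1",f_scale=.001)
        if best is None or o.cost<best.cost:best=o
    return best.x[:2],np.degrees(best.x[2]),np.sqrt(2*best.cost/len(q))
def circfit(q):
    from scipy.optimize import least_squares
    o=least_squares(lambda v:np.hypot(*(q-v[:2]).T)-.0315,q.mean(0),loss="soft_l1",f_scale=.001);return o.x
def toolyaw():
    from scipy.spatial.transform import Rotation as Ro
    x=Ro.from_quat(r.sense()["ee_rot"]).as_matrix()[:,0];return np.degrees(np.arctan2(x[1],x[0]))
E
python3 - <<'E'
from h import *
P=np.load("w1P.npy")
j=(np.hypot(P[...,0]-.442,P[...,1]+.268)<.06)
b=P[j&(P[...,2]>.01)&(P[...,2]<.058)]
print(len(b),boxfit(b[:,:2],[.44,-.268]))
s=b[(b[:,2]<.05)];h,_,_=np.histogram2d(s[:,0],s[:,1],bins=[np.arange(.408,.444,.004),np.arange(-.304,-.236,.004)]);print(h.astype(int))
l=P[j&(P[...,2]>.074)&(P[...,2]<.0865)];print(len(l),circfit(l[:,:2]),toolyaw())
E
```

```text
397 (array([ 0.4438387 , -0.26858743]), np.float64(13.275083930733583), np.float64(0.0004060807233363243))
[[ 0  0  0  0  0  0  0  0  0  0  0  5 18  7  0  0]
 [ 0  0  0  0  0  0  0  3 15 25 31 24  1  4  0  0]
 [ 0  0  0 18 28 23 19 13  0  0  0  0  0  0  0  0]
 [ 0 16 28 14  0  0  0  0  0  0  0  0  0  0  0  0]
 [ 2  1  0  0  0  0  0  0  0  0  0  0  0  0  0  0]
 [ 0  0  0  0  0  0  0  0  0  0  0  0  0  0  0  0]
 [ 0  0  0  0  0  0  0  0  0  0  0  0  0  0  0  0]
 [ 0  0  0  0  0  0  0  0  0  0  0  0  0  0  0  0]
 [ 0  0  0  0  0  0  0  0  0  0  0  0  0  0  0  0]]
280 [ 0.44353935 -0.26870037] 17.680442420921782
```

```bash
python3 -m creep '40 12 0 0; 40 12 0 0; 36 11 0 0; 0 0 0 0; 0 0 0 0'
cat > hold.py <<'E'
import sys
from h import *
from scipy.optimize import least_squares
def holder(P,c0):
    # points of block top ring (z~.042): outer 88 square, fit by outline via hull
    z=P[...,2];j=(np.hypot(P[...,0]-c0[0],P[...,1]-c0[1])<.075)&(abs(z-.042)<.004)
    q=P[j][:,:2].astype(np.float32);(c,wh,a)=cv2.minAreaRect(q)
    return len(q),np.array(c).round(4),np.array(wh).round(4),round(a,1)
E
python3 - <<'E'
from hold import *
p,P=wcloud();s=r.sense();print(s["tool_pos"],toolyaw());cv2.imwrite("pics/w2.png",p);np.save("w2P.npy",P)
print(holder(P,[.507,-.083]))
j=(np.hypot(P[...,0]-.4437,P[...,1]+.2686)<.045)&(P[...,2]>.087)
print("lid",j.sum(),(P[j][:,:2].min(0)+P[j][:,:2].max(0))/2,np.ptp(P[j],0))
E
```

```text
time_s: 3.38
tool_pos: [0.4439, -0.2685, 0.1216]
ee_rot: [0.988, 0.155, 0.0, 0.001]
force: [-0.3, 0.4, 0.5]
width: 0.0879
gripper_force: 0.0
[ 0.44309802 -0.26869166  0.12141582] 17.794631577073066
(5014, array([ 0.511 , -0.0827]), array([0.0903, 0.0887]), 89.9)
lid 34749 [ 0.44661561 -0.26869581] [0.06804705 0.08891521 0.14306483]
```

```bash
cat >> hold.py <<'E'
def holder2(P,c0,outer=.044):
    z=P[...,2];d=np.hypot(P[...,0]-c0[0],P[...,1]-c0[1])
    m=((d<.075)&(abs(z-.042)<.003)).astype(np.uint8)
    m=cv2.morphologyEx(m,cv2.MORPH_OPEN,np.ones((3,3),np.uint8))
    cs,h=cv2.findContours(m,cv2.RETR_CCOMP,cv2.CHAIN_APPROX_NONE)
    out=[]
    for k,c in enumerate(cs):
        if len(c)<60: continue
        q=P[c[:,0,1],c[:,0,0],:2];inner=h[0][k][3]>=0
        half=.034 if inner else outer
        x,y,e=boxfit(q,c0,half);out.append(("in" if inner else "out",len(q),x.round(4),round(y,2),round(e,5)))
    return out
E
python3 - <<'E'
from hold import *
P=np.load("w2P.npy");[print(o) for o in holder2(P,[.507,-.083])]
E
```

```text
('out', 400, array([ 0.5108, -0.0831]), np.float64(-0.17), np.float64(0.00065))
('in', 300, array([ 0.5109, -0.0832]), np.float64(0.06), np.float64(0.00109))
```

```bash
python3 -m creep '1 0 -20 0; 0 0 -20 0; 0 0 -10 0; 0 0 0 0' ; python3 -m creep '0 0 0 0; 0 0 0 0; 0 0 0 0; 0 0 0 0; 0 0 0 0' 0 40
```

```text
time_s: 3.92
tool_pos: [0.4438, -0.2682, 0.0705]
ee_rot: [0.988, 0.155, -0.001, -0.0]
force: [-0.1, -0.6, 0.1]
width: 0.0883
gripper_force: 0.0
time_s: 4.55
tool_pos: [0.4453, -0.2684, 0.0713]
ee_rot: [0.988, 0.155, 0.001, 0.001]
force: [0.4, -0.2, 6.1]
width: 0.0622
gripper_force: 40.0
```

```bash
python3 -m creep '0 0 10 0; 0 0 30 0; 0 0 30 0; 0 0 0 0'; python3 -m creep '12 40 0 -3.3; 20 50 0 -5; 20 50 0 -5; 14 45 0 0; 0 0 0 0'; python3 -m creep '0 0 0 0; 0 0 0 0'
python3 - <<'E'
from hold import *
p,P=wcloud();print(r.sense()["tool_pos"],toolyaw());cv2.imwrite("pics/w3.png",p)
m=(np.hypot(P[...,0]-.5108,P[...,1]+.083)<.075);z=P[...,2]
print(holder2(P,[.511,-.083]))
b=m&(z>.06)&(z<.128);q=P[b];print(b.sum(),np.histogram(q[:,2],bins=np.arange(.06,.17,.01))[0])
np.save("w3P.npy",P)
E
```

```text
time_s: 5.05
tool_pos: [0.4456, -0.2682, 0.1424]
ee_rot: [0.988, 0.155, 0.001, 0.001]
force: [-1.1, -0.7, -3.6]
width: 0.0624
gripper_force: 40.0
time_s: 5.68
tool_pos: [0.5113, -0.0769, 0.1394]
ee_rot: [0.999, 0.044, -0.001, -0.002]
force: [0.9, 0.8, -2.2]
width: 0.0626
gripper_force: 40.0
time_s: 5.92
tool_pos: [0.5098, -0.0846, 0.1403]
ee_rot: [0.999, 0.039, -0.001, 0.0]
force: [-0.2, -0.1, -2.8]
width: 0.0621
gripper_force: 40.0
[ 0.50994852 -0.08456705  0.14039472] 4.409293812013772
[('out', 472, array([ 0.5094, -0.0838]), np.float64(1.41), np.float64(0.00269))]
2194 [  0 154 277 326 382 433 622   0   0   0   0]
```

View pics/w3.png

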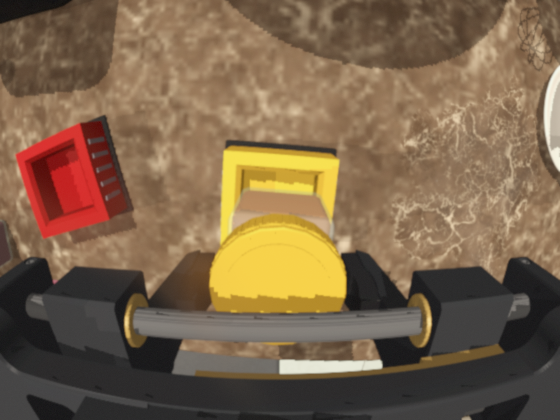

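The picture shows the yellow jar held at (278,270), its far face just inside the yellow holder's rim (280,160), and the red holder in view at (72,175). I'll fit the carried jar's pose and both holders.

```bash
python3 - <<'E'
from hold import *
P=np.load("w3P.npy");z=P[...,2]
m=(np.hypot(P[...,0]-.5108,P[...,1]+.083)<.06)
b=P[m&(z>.065)&(z<.122)];print("jar",boxfit(b[:,:2],[.510,-.084]))
f=b[abs(b[:,1]+.084)<.02];k=np.polyfit(f[:,1],f[:,0],1);print("face",np.degrees(np.arctan(-k[0])),np.polyval(k,-.0845), b[:,1].min(),b[:,1].max())
# holder far edge x
h=P[m&(abs(z-.042)<.003)|(np.hypot(P[...,0]-.5108,P[...,1]+.083)<.075)&(abs(z-.042)<.003)]
ys=np.arange(-.115,-.05,.006);xs=[h[abs(h[:,1]-y)<.003,0].max() for y in ys];k=np.polyfit(ys,xs,1);print("far",np.degrees(np.arctan(-k[0])),np.polyval(k,-.083),"y",h[:,1].min(),h[:,1].max())
inn=[h[(abs(h[:,1]-y)<.003),0].min() for y in ys[2:-2]];print("inner",np.round(inn,4))
print("red",holder2(P,[.517,.117]))
E
```

```text
jar (array([ 0.50775893, -0.08688096]), np.float64(-0.27748491808342457), np.float64(0.00042290952239066465))
face -0.11132494737086734 0.5358656561056481 -0.1109430330411927 -0.05803635682560197
far -0.07277743528074561 0.5552811662776729 y -0.12718632792069837 -0.03895776135280374
inner [0.5422 0.5422 0.5432 0.5427 0.543  0.5428 0.5429]
red [('out', 313, array([0.5199, 0.117 ]), np.float64(18.12), np.float64(0.00062)), ('in', 254, array([0.52  , 0.1169]), np.float64(18.53), np.float64(0.00101))]
```

```bash
python3 -m creep '3 1.4 0 0; 0 0 -12 0; 0 0 -12 0; 0 0 0 0; 0 0 0 0'; python3 -m creep '0 0 -6 0; 0 0 -5 0; 0 0 -5 0; 0 0 0 0; 0 0 0 0'
```

```text
time_s: 6.6
tool_pos: [0.5137, -0.0815, 0.1165]
ee_rot: [0.999, 0.04, -0.0, 0.0]
force: [-0.4, -0.7, -2.8]
width: 0.0625
gripper_force: 40.0
time_s: 7.22
tool_pos: [0.5138, -0.0815, 0.1008]
ee_rot: [0.999, 0.04, 0.0, 0.0]
force: [0.9, 0.0, -2.8]
width: 0.0626
gripper_force: 40.0
```

```bash
python3 -m creep '-0.5 -1 -5 0; 0 0 -5 0; 0 0 -5 0; 0 0 0 0; 0 0 0 0'; python3 -m creep '0 0 -2 0; 0 0 -1 0; 0 0 0 0; 0 0 0 0'
```

```text
time_s: 7.85
tool_pos: [0.5133, -0.0825, 0.0857]
ee_rot: [0.999, 0.04, 0.0, 0.0]
force: [0.4, 0.6, -3.7]
width: 0.0626
gripper_force: 40.0
time_s: 8.35
tool_pos: [0.5134, -0.0826, 0.0832]
ee_rot: [0.999, 0.04, 0.0, 0.0]
force: [-0.4, -0.7, 6.2]
width: 0.0627
gripper_force: 40.0
```

```bash
python3 -m creep '0 0 0 0; 0 0 0 0; 0 0 10 0; 0 0 30 0; 0 0 25 0' 1; python3 - <<'E'
from hold import *
p,P=wcloud();z=P[...,2];m=np.hypot(P[...,0]-.511,P[...,1]+.083)<.025
print("lid z",np.nanmedian(z[m&(z<.11)]),r.sense()["tool_pos"],r.sense()["width"])
l=m&(z>.095)&(z<.108);k=np.linalg.lstsq(np.c_[P[l][:,:2],np.ones(l.sum())],z[l],rcond=None)[0];print("tilt deg",np.degrees(k[:2]))
E
python3 -m creep '-4 40 0 0; -6 55 0 0; -6 55 0 0; -6 55 0 0; -6 55 0 0'; python3 -m creep '-6 55 0 0; -4 43 0 0; 0 0 0 0; 0 0 0 0'
python3 - <<'E'
from hold import *
p,P=wcloud();print(r.sense()["tool_pos"],toolyaw());cv2.imwrite("pics/w4.png",p);np.save("w4P.npy",P);z=P[...,2]
m=np.hypot(P[...,0]-.434,P[...,1]-.271)<.055
b=P[m&(z>.008)&(z<.062)];print("body",len(b),boxfit(b[:,:2],[.434,.271]))
b=P[m&(z>.008)&(z<.052)];print("body",len(b),boxfit(b[:,:2],[.434,.271]))
l=P[m&(z>.087)&(z<.096)];print("lid",len(l),(l.min(0)+l.max(0))/2,np.ptp(l,0))
h,_,_=np.histogram2d(b[:,0],b[:,1],bins=[np.arange(.39,.484,.006),np.arange(.22,.32,.006)]);print(h.astype(int))
print(holder2(P,[.52,.117]))
E
```

```text
time_s: 8.98
tool_pos: [0.5134, -0.0825, 0.1491]
ee_rot: [0.999, 0.04, 0.0, 0.0]
force: [1.3, -0.5, -0.1]
width: 0.0877
gripper_force: 0.0
lid z 0.10227566627620108 [ 0.51503077 -0.08284047  0.15175334] 0.08822534560667257
tilt deg [-0.0171313   0.22015267]
time_s: 9.65
tool_pos: [0.4851, 0.1793, 0.148]
ee_rot: [0.999, 0.04, 0.0, -0.0]
force: [0.7, 0.2, 0.6]
width: 0.088
gripper_force: 0.0
time_s: 10.15
tool_pos: [0.4753, 0.2745, 0.1478]
ee_rot: [0.999, 0.04, -0.0, 0.001]
force: [0.4, -0.8, -0.8]
width: 0.0879
gripper_force: 0.0
[0.47552401 0.27366109 0.14777731] 4.448172057139279
body 1632 (array([0.43479138, 0.27243602]), np.float64(1.7711123350149147), np.float64(0.0008544025556498126))
body 1010 (array([0.43505223, 0.27159618]), np.float64(1.729019540508522), np.float64(0.00039593334808338))
lid 5019 [0.43830325 0.27259656 0.0901873 ] [0.05708717 0.06260951 0.00637064]
[[  0   0   0   0   0   0   0   0   0   0   0   0   0   0   0   0]
 [  0   0   0   0   0   0   0   0   0   0   0   0   0   0   0   0]
 [  0   0   0   0   0   0   0   0   0   0   0   0   0   0   0   0]
 [  0   0   0
[... 249 characters left out ...]
   0]
 [  0   0   0   0   0   0   0   0   0   0   0   0   0   0   0   0]
 [  0   0   0   0   0   0   0   0   0   0   0   0   0   0   0   0]
 [  0   0   0   0   0   0   0   0   0   0   0   0   0   0   0   0]
 [  0   0   0   0   0   0   0   0   0   0   0   0   0   0   0   0]
 [  0   0   0   0   7   0   0   0   0   0   0   0  32  48   0   0]
 [  0   0   0   0  42 108 115 116 118 112 115 116  81   0   0   0]
 [  0   0   0   0   0   0   0   0   0   0   0   0   0   0   0   0]
 [  0   0   0   0   0   0   0   0   0   0   0   0   0   0   0   0]]
[('out', 368, array([0.5201, 0.1177]), np.float64(-71.84), np.float64(0.0007)), ('in', 306, array([0.5201, 0.1177]), np.float64(18.83), np.float64(0.00092))]
```

```bash
python3 - <<'E'
from h import *
print(np.round(r.sense()["joints"],3))
P=np.load("w4P.npy");z=P[...,2];m=(z>.06)&(np.hypot(P[...,0]-.52,P[...,1]-.1175)<.35)&(P[...,0]>.55)&(z<.3)
print(m.sum(),P[m].min(0),P[m].max(0))
p=cv2.imread("pics/top0.png");Q=cloud("top",np.load("top0.npy"));m=(Q[...,2]>.08)&(abs(Q[...,1]-.17)<.09)&(Q[...,0]>.5)&(Q[...,0]<.75);print(Q[m].min(0),Q[m].max(0))
E
```

```text
[-0.685  0.726  0.13   1.892 -0.168  0.535 -1.935]
8780 [0.57989298 0.30194784 0.06000195] [0.62822338 0.43794209 0.17050038]
[0.68987175 0.10899164 0.08044232] [0.74996021 0.25994761 0.19358549]
```

```bash
python3 -m creep '-20 -1 0 0; -21 -1 0 0; 0 0 -20 0; 0 0 0 0; 0 0 0 0'; python3 -m creep '0 0 -20 0; 0 0 -20 0; 0 0 -16 0; 0 0 0 0; 0 0 0 0'
```

```text
time_s: 10.82
tool_pos: [0.4351, 0.2725, 0.1282]
ee_rot: [0.999, 0.039, 0.0, 0.0]
force: [0.2, -0.3, -0.2]
width: 0.0879
gripper_force: 0.0
time_s: 11.45
tool_pos: [0.4347, 0.2735, 0.0722]
ee_rot: [0.999, 0.04, 0.0, -0.0]
force: [-0.7, -0.5, 0.3]
width: 0.0882
gripper_force: 0.0
```

```bash
python3 -m creep '0 0 0 0; 0 0 0 0; 0 0 0 0; 0 0 0 0; 0 0 0 0' 0 40; python3 -m creep '0 0 10 0; 0 0 30 0; 0 0 30 0; 0 0 0 0'; python3 -m creep '15 -25 0 3; 25 -45 0 5; 25 -45 0 5; 20 -40 0 3.5; 0 0 0 0'; python3 -m creep '0 0 0 0; 0 0 0 0; 0 0 0 0'
cat > fit.py <<'E'
from hold import *
p,P=wcloud();s=r.sense();tp=s["tool_pos"];print(tp.round(4) if hasattr(tp,'round') else tp,toolyaw(),s["time_s"]);z=P[...,2]
d=np.hypot(P[...,0]-.5201,P[...,1]-.1175);zb=tp[2]-.0722
b=P[(d<.06)&(z>max(zb,.046)+.002)&(z<zb+.052)];print("jar",len(b),boxfit(b[:,:2],tp[:2]))
a=np.radians(18.4);u=np.array([np.cos(a),np.sin(a)]);w=np.array([-u[1],u[0]])
f=b[:,:2]-np.array([.5201,.1175]);fu,fw=f@u,f@w
g=abs(fw)<.018;k=np.polyfit(fw[g],fu[g],1);print("jar face rel holder axes: tilt",np.degrees(np.arctan(-k[0])),"u centre",k[1]-.028,"w range",np.percentile(fw,[.5,99.5]),"mid",np.percentile(fw,[.5,99.5]).mean())
h=P[(d<.08)&(abs(z-.042)<.003)][:,:2]-np.array([.5201,.1175]);hu,hw=h@u,h@w
ys=np.arange(-.03,.031,.006);xs=[hu[abs(hw-y)<.003].max() for y in ys];k=np.polyfit(ys,xs,1);print("holder far: tilt",np.degrees(np.arctan(-k[0])),"u centre",k[1]-.044,"w",hw.min(),hw.max(),(hw.min()+hw.max())/2)
cv2.imwrite("pics/w_last.png",p)
E
python3 fit.py
```

```text
time_s: 12.08
tool_pos: [0.4344, 0.2731, 0.072]
ee_rot: [0.999, 0.04, 0.0, 0.0]
force: [0.3, -1.6, 5.4]
width: 0.0621
gripper_force: 40.0
time_s: 12.58
tool_pos: [0.4352, 0.2746, 0.1435]
ee_rot: [0.999, 0.04, 0.002, -0.001]
force: [-0.4, 0.1, -4.5]
width: 0.0625
gripper_force: 40.0
time_s: 13.2
tool_pos: [0.5203, 0.1132, 0.1405]
ee_rot: [0.984, 0.179, -0.001, 0.001]
force: [-1.0, 1.0, -3.9]
width: 0.0622
gripper_force: 40.0
time_s: 13.58
tool_pos: [0.5187, 0.1199, 0.1415]
ee_rot: [0.983, 0.184, -0.0, -0.0]
force: [1.2, -0.1, -3.9]
width: 0.0625
gripper_force: 40.0
[0.5188 0.1196 0.1416] 21.171318950772587 13.625
jar 1562 (array([0.51973725, 0.11770781]), np.float64(18.211560486717325), np.float64(0.00037604708408559744))
jar face rel holder axes: tilt -0.3143312198922192 u centre -0.00016088158496064403 w range [-0.02288044  0.02891991] mid 0.003019734883395228
holder far: tilt 0.09691654240994368 u centre -1.879035499927767e-05 w -0.04477808264811827 0.04412553311523974 -0.00032627476643926415
```

```bash
python3 -m creep '0.6 -2 0 0; 0 0 -12 0; 0 0 -12 0; 0 0 0 0; 0 0 0 0'; python3 -m creep '0 0 -6 0; 0 0 -5 0; 0 0 -5 0; 0 0 0 0; 0 0 0 0'
```

```text
time_s: 14.25
tool_pos: [0.5198, 0.1165, 0.1175]
ee_rot: [0.983, 0.183, -0.0, 0.0]
force: [0.2, -0.5, -3.6]
width: 0.0622
gripper_force: 40.0
time_s: 14.88
tool_pos: [0.5199, 0.1166, 0.1018]
ee_rot: [0.983, 0.183, 0.0, 0.0]
force: [0.0, 0.1, -3.4]
width: 0.0622
gripper_force: 40.0
```

```bash
python3 -m creep '0 0 -5 0; 0 0 -5 0; 0 0 -5 0; 0 0 0 0; 0 0 0 0'; python3 -m creep '0 0 -2 0; 0 0 -1 0; 0 0 0 0; 0 0 0 0'; python3 -c "
from h import *
print(np.round(r.sense()['joints'],3),toolyaw(),r.sense()['ft_torque'])"
```

```text
time_s: 15.5
tool_pos: [0.5199, 0.1165, 0.0867]
ee_rot: [0.983, 0.183, -0.0, 0.0]
force: [0.3, 0.0, -2.8]
width: 0.0623
gripper_force: 40.0
time_s: 16.0
tool_pos: [0.52, 0.1165, 0.084]
ee_rot: [0.983, 0.183, 0.0, 0.0]
force: [-0.8, -0.6, 1.6]
width: 0.0625
gripper_force: 40.0
[-0.305  0.815 -0.003  1.969  0.006  0.357 -1.516] 21.06214737365926 [-0.11918455  0.11901232  0.00118861]
```

```bash
python3 -m creep '0 0 0.5 0; 0 0 0 0; 0 0 0 5; 0 0 0 5; 0 0 0 5' - 50; python3 -m creep '0 0 0.2 7; 0 0 0.2 7; 0 0 0.2 7; 0 0 0.2 7; 0 0 0 0'; python3 -c "
from h import *
print(toolyaw(),r.sense()['ft_torque'])"
```

```text
time_s: 16.62
tool_pos: [0.52, 0.1167, 0.0844]
ee_rot: [0.95, 0.311, 0.0, -0.0]
force: [-0.9, -0.1, 1.5]
width: 0.0619
gripper_force: 50.0
time_s: 17.25
tool_pos: [0.52, 0.1165, 0.0851]
ee_rot: [0.848, 0.53, 0.0, -0.0]
force: [-0.2, 0.4, -0.1]
width: 0.0623
gripper_force: 50.0
63.98431577923147 [-0.01370837 -0.0446881  -0.00106772]
```

```bash
python3 -m creep '0 0 0.2 7; 0 0 0.2 7; 0 0 0.2 7; 0 0 0 7; 0 0 0 4'; python3 -m creep '0 0 0 0; 0 0 0 0'; python3 -c "
from h import *
s=r.sense();print(toolyaw(),s['ft_torque'],np.round(s['joints'],2))"
```

```text
time_s: 17.88
tool_pos: [0.52, 0.1165, 0.0857]
ee_rot: [0.669, 0.744, 0.0, 0.0]
force: [0.1, 0.6, -0.7]
width: 0.0623
gripper_force: 50.0
time_s: 18.12
tool_pos: [0.5199, 0.1165, 0.0857]
ee_rot: [0.67, 0.743, 0.0, 0.0]
force: [0.2, 0.0, 0.0]
width: 0.0622
gripper_force: 50.0
95.94038713807734 [-0.06505198 -0.069414   -0.01487521] [-0.13  0.82 -0.3   1.96  0.54  0.44 -0.73]
```

```bash
python3 -m creep '0 0 2 0; 0 0 2 0; 0 0 2 0; 0 0 0 0; 0 0 0 0'
```

```text
time_s: 18.75
tool_pos: [0.5199, 0.1165, 0.0917]
ee_rot: [0.669, 0.743, 0.0, 0.0]
force: [0.4, -0.2, -0.2]
width: 0.0621
gripper_force: 50.0
```

Force is near zero, so the jar isn't being lifted. I'll carry on straight up.

```bash
python3 -m creep '0 0 4 0; 0 0 6 0; 0 0 8 0; 0 0 6 0; 0 0 4 0'; python3 -m creep '0 0 0 0; 0 0 0 0; 0 0 0 0'
python3 - <<'E'
from hold import *
p,P=wcloud();cv2.imwrite("pics/w5.png",p);s,D=r.snapshot("side")
cv2.imwrite("pics/s5.png",np.vstack([cv2.resize(s[180:330,190:390],(800,600))]))
z=P[...,2];d=np.hypot(P[...,0]-.5201,P[...,1]-.1175)
print(np.histogram(z[d<.06],bins=np.arange(0,.16,.01)),r.sense()["tool_pos"],r.sense()["width"])
t=np.load("top0.npy");_,T=r.snapshot("top")
Q=cloud("top",T);
for n,c in [("yel",(.511,-.083)),("red",(.52,.1175))]:
    zz=Q[...,2][np.hypot(Q[...,0]-c[0],Q[...,1]-c[1])<.025];print(n,np.percentile(zz,[5,50,95]))
E
```

```text
time_s: 19.38
tool_pos: [0.52, 0.1166, 0.1202]
ee_rot: [0.669, 0.744, 0.0, 0.0]
force: [0.2, -0.2, 1.5]
width: 0.0621
gripper_force: 50.0
time_s: 19.75
tool_pos: [0.5197, 0.1164, 0.1194]
ee_rot: [0.669, 0.744, -0.0, -0.0]
force: [0.3, -0.3, -0.6]
width: 0.0627
gripper_force: 50.0
(array([  691,   247,   317,  1716,  3284,   232,   398,  1287,   255,
          89,     0,    76,  1094, 12041,  1291]), array([0.  , 0.01, 0.02, 0.03, 0.04, 0.05, 0.06, 0.07, 0.08, 0.09, 0.1 ,
       0.11, 0.12, 0.13, 0.14, 0.15])) [0.51973324 0.11649859 0.11946306] 0.06222475845434304Traceback (most recent call last):
  File "<stdin>", line 9, in <module>
    return _quantile_unchecked(
        a, q, axis, out, overwrite_input, method, keepdims, weights)
    return _ureduce(a,
                    func=_quantile_ureduce_func,
    ...<5 lines>...
                    overwrite_input=overwrite_input,
                    method=method)
    r = func(a, **kwargs)
    result = _quantile(arr,
                       quantiles=q,
    ...<2 lines>...
                       out=out,
                       weights=wgt)
    slices_having_nans = np.isnan(arr[-1, ...])
                                  ~~~^^^^^^^^^
IndexError: index -1 is out of bounds for axis 0 with size 0
```

View pics/s5.png

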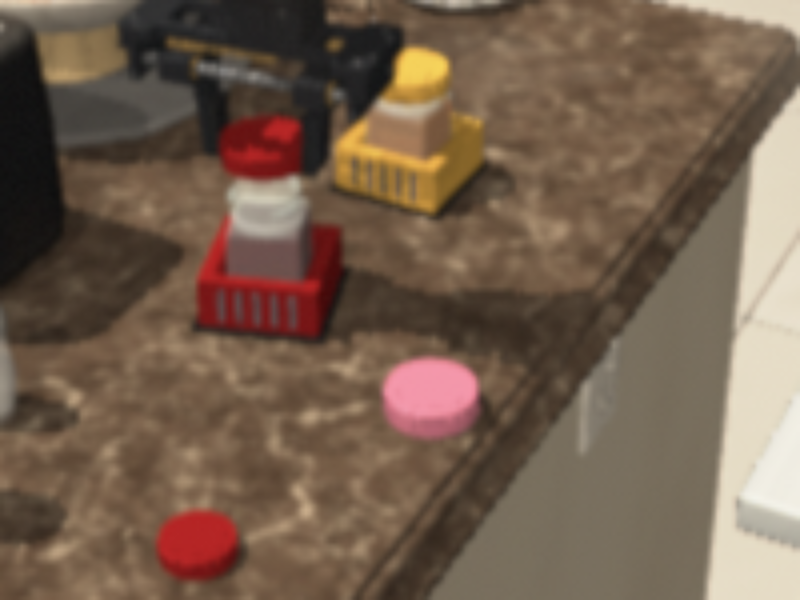

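View pics/w5.png

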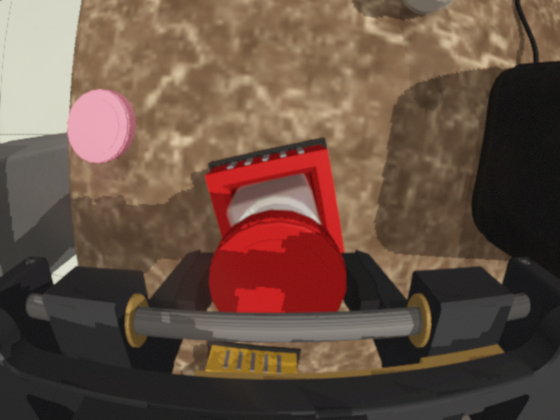

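The side crop shows the red lid level at (262,145), clear of the open neck at (265,200). The red jar is seated in its holder at (270,270) and the yellow jar in its own at (410,130). In the wrist picture the lid is held at (278,265). The jar's shoulder reads about 76 mm, which means it is fully seated, and the lid's lower edge is about 23 mm above the rim.

```bash
python3 -c "
from workcell import r
print(r.sign_off())"
```

```text
the job is handed in; nothing more can be done
None
```

Job handed in at about 20 s: both jars are seated in their matching holders, and the red lid is unscrewed and held level about 23 mm above the open jar's rim.

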